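# Top up the tilting bin and rock it home

### The job

The tilting bin is tipped forward and one of its three compartments has no tin in it: stand whichever spare tin is low enough to stay under the rim in that compartment, lowering it to the bottom before you let go. Then feel that nothing stands proud: touch a fingertip on the middle of the top edge of the bin's end board nearest the robot, sweep it along the middle of the mouth at rim height over all three tins, and touch the middle of the far end board's top edge. Finally rock the bin back fully home with all three tins standing in it, leaving the other things on the bench where they are.

Things in the scene. Friction and masses are not known exactly. Their poses are not given: they have to be found in the camera images.
- bin (a joint): tilt of the wooden bin on its two side pivots: 0 = tipped forward on its stop (start; the mouth leans 0.52 rad, 30 degrees, sideways to the front of the rack, towards the robot's right); 0.52 = rocked back fully home (mouth level). The pivots are stiff: it stays where it is left. Pushed level just under the front rim it takes up to 18 N to start back, less as it rises
- bin_pivot (a point): middle of the bin's pivot axis, which runs along its y; it lies 88 mm straight below the mouth's centre (along -z of bin_mouth), 50 mm above the bench. Same axes as bin_mouth
- bin_mouth (a point): centre of the bin's open mouth at rim height, moving with the bin. x: square across to the back wall, y: along the bin to its end nearest the robot, z: straight out. Inside 90 (x) by 256 (y) by 86 mm deep; front and back walls 12 mm, end boards 14 mm, floor 10 mm. Two dividers 8 mm thick, 40 mm high, make three compartments (90 x 80 mm) centred at y = +88, 0, -88 mm
- bin_near_end (a point): middle of the top edge of the bin's end board nearest the robot (14 x 90 mm, at rim height, y = +135 mm of bin_mouth), same axes
- bin_far_end (a point): middle of the top edge of the far end board (y = -135 mm of bin_mouth), same axes
- board_edge (a point): middle of the upper front edge of the rack's fixed top board, 340 mm long and 16 mm thick, 173 mm above the bench. It reaches backwards over the bin, with its underside 19 mm above the rim when the bin is home. x points to the back of the rack, y to its end nearest the robot, z up. The rack's two side cheeks under its ends stand 7 mm outside the bin's end boards
- bin_front (a point): point on the outside of the bin's front wall, in the middle of its length and 20 mm below the rim, moving with the bin; same axes as bin_mouth (the wall faces -x). A place to push the bin home.
- tin_low_mid (a point): one spare tin, standing on the bench at the start: squat round steel tin, body 70 mm diameter and 48 mm high, with a black ribbed screw cap 30 mm diameter and 30 mm tall standing centrally on top: 78 mm high in all, about 0.2 kg. Point: its centre, 39 mm above its underside; z runs up through the cap. Held by its round cap it can swing about the line through the two pads
- tin_tall_mid (a point): the other spare tin, standing on the bench: same make, 70 mm diameter and same cap, but the body is 82 mm high, 112 mm in all, 0.3 kg (26 mm higher than the bin is deep). Point: its centre, 56 mm above its underside.
- tin_a_mid (a point): a tin already standing in one compartment of the bin (which one varies): squat round steel tin, body 70 mm diameter and 48 mm high, with a black ribbed screw cap 30 mm diameter and 30 mm tall standing centrally on top: 78 mm high in all, about 0.2 kg. Point: its centre, 39 mm above its underside; z runs up through the cap.
- tin_b_mid (a point): a tin already standing in another compartment of the bin: squat round steel tin, body 70 mm diameter and 48 mm high, with a black ribbed screw cap 30 mm diameter and 30 mm tall standing centrally on top: 78 mm high in all, about 0.2 kg. Point: its centre, 39 mm above its underside; z runs up through the cap.
- washer: a large flat steel washer, 66 mm diameter, 24 mm hole, 4 mm thick, lying on the floor of the compartment that has no tin. It may stay there: the 78 mm tin on top of it is still 4 mm below the rim. Origin: centre of its underside; z along its axis.
- hinge: bystander: open brass door hinge lying flat, 76 x 72 x 9 mm, origin at its middle on the bench
- chuck_key: bystander: grey drill chuck key, 75 mm long with a 64 mm cross bar, lying flat, 16 mm high, origin at its middle on the bench
- screw_jar: bystander: red plastic screw jar, 62 mm diameter, 75 mm high, origin at the centre of its underside
- cup: bystander: tin cup of roofing bolts, 72 mm diameter at the rim, 75 mm high, origin at the centre of its underside
- screwdriver: bystander: screwdriver lying on the bench, origin under its middle
- offcut: bystander: wood offcut 110 x 45 x 19 mm lying on the bench, origin at the centre of its underside
Not all that is in view belongs to the job. Leave any orange or purple look-alike of the part that bears tin_low_mid alone.

How it is judged:
By the outcome, as a careful person would: the job done as asked, in the order asked, and still so for the second after the job is handed in, with the robot touching nothing.
It also fails if it takes over 67 s, if anything falls off the work surface, if the arm or the gripper's body presses on something with over 40 N, if the wrist force passes 120 N, or if a joint passes its speed limit or range.

### The arm

A 6-joint arm with a two-finger parallel gripper is mounted at the origin on the work surface. World frame = base frame: x ahead of the robot, y to its left, z up, the work surface at z = 0. Lengths are in mm, angles in rad, forces in N, time in s.
With the tool pointing down it reaches from about 400 to 925 mm from the base axis. Payload 12.5 kg.
Tool frame: the origin (TCP) lies on the mounting face of the last link; the fingertips stand 190 mm ahead of it and the grasp point (between the pads) lies 171 mm ahead of it; x points along the fingers, y is the direction in which the jaws open and shut, and the axes are right-handed (so a half turn about x gives the same grasp; the last joint's range is limited). The gripper opens to 95 mm and grips with 3 to 60 N. Pads are 20 mm wide; open, the fingers measure 119 mm over their backs; the gripper's body (75 mm by 180 mm) begins 59 mm behind the grasp point.
Start: joints at [-1.433, 0.491, 1.559, -0, 1.092, -0.106], TCP at [150.89, -606.512, 404.761] pointing down, gripper open.
Joint ranges: [-3.1, 3.1], [-0.84, 2.19], [0.05, 2.79], [-1.13, 4.28], [0.06, 2.93], [-2.69, 2.69]. Speed limits (rad/s): [2.22, 2.22, 2.79, 3.14, 3.14, 3.14].

### API

Orientations are given as [roll, pitch, yaw] about the fixed x, y, z axes, in that order (R = Rz(yaw) Ry(pitch) Rx(roll)).
In Python, from cell import env, eyes gives the robot as it stands. The module is installed in compiled form; this text tells all that it offers.
- The arm moves only by the tool jog_arm, never from a script. Its argument "deltas" is one flat list of numbers, 7 for each row, row after row: the shift along the tool's x, y, z in mm, then the turn, a rotation vector about the tool's x, y, z in rad, then the opening, from 0 (shut) to 1 (fully open). A call has 1 to 10 rows; each row shifts and turns the pose as measured when the row begins, along the tool's axes as they then stand; what a row does not reach is not made up. A row lasts 1/8 s, in which the tool goes at most 62.5 mm and 10.7 degrees, less where a joint would pass 70% of its speed; a pose out of reach is approached as far as the arm can. A call is refused whole if a number of a shift passes 62.5 or a number of a turn 0.188, either way. A call with a gripper value outside its range is refused whole. The fingers move at their own pace and stop on an object; the grip force is fixed at half the most. Time passes only in rows, so rows that do not move let the fingers close. It gives the time, the measured TCP pose, the force and the opening at its end, in the units of the state.
- env.state(): the state, without advancing time (a new reading comes with each control period).
- eyes.read_camera(name): name is "scene" or "top" or "wrist"; returns a dict with "image" (384x512x3 uint8, red, green, blue), "fovy" (degrees; the focal length in pixels is half the picture's height over the tangent of half this angle, whatever the lens; pixels are square), "cx", "cy" (the principal point, pixels), "world_from_camera" (4x4, takes a point from camera to world coordinates). Camera axes: x right, y up, looking along -z (the intrinsics and any distortion apply to the point x, -y, -z); pixel columns grow to the right and rows downward; lengths in mm; the calibration is good to about 2 mm. A picture is of the moment at which its call begins. There is no depth.
- env.job_done(): hands the job in, once; it reports no verdict.
The state is a dict: "t": time; "joints": joint angles; "qvel": joint speeds; "tau": joint torques, N m; "eef_pos": TCP position; "tcp_rot": TCP orientation; "ft_force": force on the tool from outside, world axes, zero at the start; "moment": the same for the moment, N m; "opening": opening from 0.0 (shut) to 1.0 (fully open).
Only numpy, scipy, OpenCV 4.12 (cv2) and the standard library are available. Lean on these libraries where they do the work, as an engineer would, in place of code of your own. Each camera call takes 0.05 s, during which the arm holds its last target.

## Working session

There is one attempt and no reset: what is moved stays moved. The work goes in short steps, Python scripts to look and compute and a tool call to move; the robot and the scene stay as the last step left them, time stands still between calls to the robot, and variables do not carry over. Pictures are saved under pics/ and viewed, and the job is handed in when it is done.

Besides the shell and the picture viewer there is one more tool, called after "Emit:" as name(argument=value, ...) on one line, values as JSON. jog_arm: Moves the arm, as the interface text tells. Its arguments: {"type":"object","properties":{"deltas":{"type":"array","items":{"type":"number"}}},"required":["deltas"]}

```bash
ls; mkdir -p pics; python3 - <<'E'
from cell import env, eyes
import cv2,numpy as np
s=env.state(); print({k:np.round(v,3).tolist() for k,v in s.items()})
for n in ["scene","top","wrist"]:
    c=eyes.read_camera(n); print(n,c['fovy'],c['cx'],c['cy'],[k for k in c]); print(np.round(c['world_from_camera'],4).tolist())
    cv2.imwrite(f'pics/{n}0.png',c['image'][:,:,::-1])
E
```

```text
pics
{'t': 0.0, 'joints': [-1.433, 0.492, 1.559, -0.0, 1.092, -0.106], 'qvel': [0.002, -0.0, -0.001, -0.0, 0.001, 0.001], 'tau': [-0.003, -61.265, -25.818, 0.069, 0.048, -0.0], 'eef_pos': [150.878, -606.47, 404.147], 'tcp_rot': [-1.671, 1.57, 1.714], 'ft_force': [-0.407, -0.419, -0.383], 'moment': [0.02, 0.02, 0.021], 'opening': 0.998}
scene 45.25811541187358 252.88573864706146 189.66209625706347 ['image', 'fovy', 'cx', 'cy', 'world_from_camera']
[[-0.4732, -0.6265, 0.6194, 1454.166], [0.881, -0.3348, 0.3344, 532.9482], [-0.0021, 0.7039, 0.7103, 1241.3034], [0.0, 0.0, 0.0, 1.0]]
top 47.91391100109737 255.47056759353924 195.27650944020084 ['image', 'fovy', 'cx', 'cy', 'world_from_camera']
[[-0.0029, 0.9961, -0.0879, 383.8571], [-0.9999, -0.0039, -0.0114, 4.0799], [-0.0117, 0.0878, 0.9961, 1294.1661], [0.0, 0.0, 0.0, 1.0]]
wrist 67.4549641326521 257.20172914619894 194.21515945529902 ['image', 'fovy', 'cx', 'cy', 'world_from_camera']
[[0.2419, 0.935, 0.2595, 224.6603], [-0.9703, 0.2333, 0.0638, -588.3675], [-0.0009, -0.2672, 0.9636, 384.2078], [0.0, 0.0, 0.0, 1.0]]
```

View pics/top0.png

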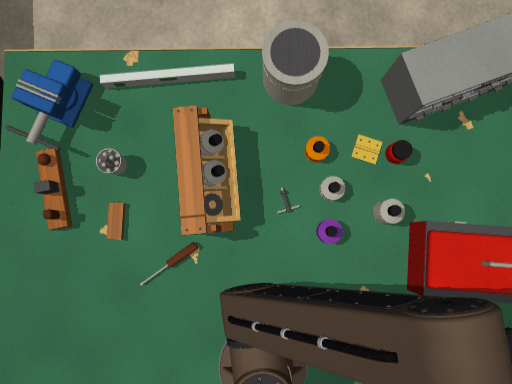

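View pics/scene0.png

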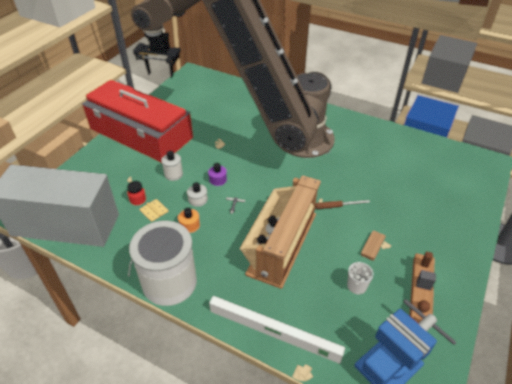

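View pics/wrist0.png

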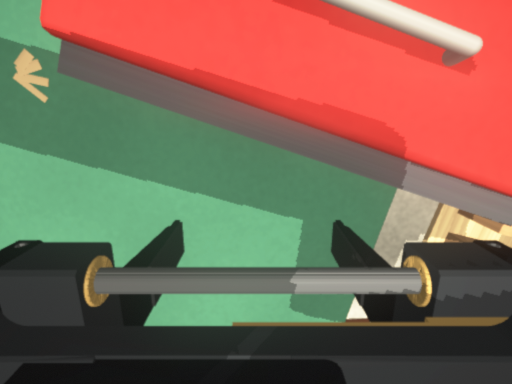

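The empty compartment looks like the nearest one, with the washer at top (213,204). These could be taken for the tin I want:
- **Grey tins:** top (332,188) and top (391,212).
- **Orange look-alike:** (318,149).
- **Purple look-alike:** (330,232).
- **Red jar:** (399,151).

I'll check close crops next and triangulate the heights.

```bash
python3 - <<'E'
import cv2,numpy as np
t=cv2.imread('pics/top0.png'); s=cv2.imread('pics/scene0.png')
a=cv2.resize(t[95:245,165:415],None,fx=3.2,fy=3.2,interpolation=cv2.INTER_CUBIC)
b=cv2.resize(s[140:290,110:330],None,fx=3.6,fy=3.6,interpolation=cv2.INTER_CUBIC)
cv2.imwrite('pics/topc.png',a);cv2.imwrite('pics/scenec.png',b)
E
```

```text
(no output)
```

View pics/topc.png

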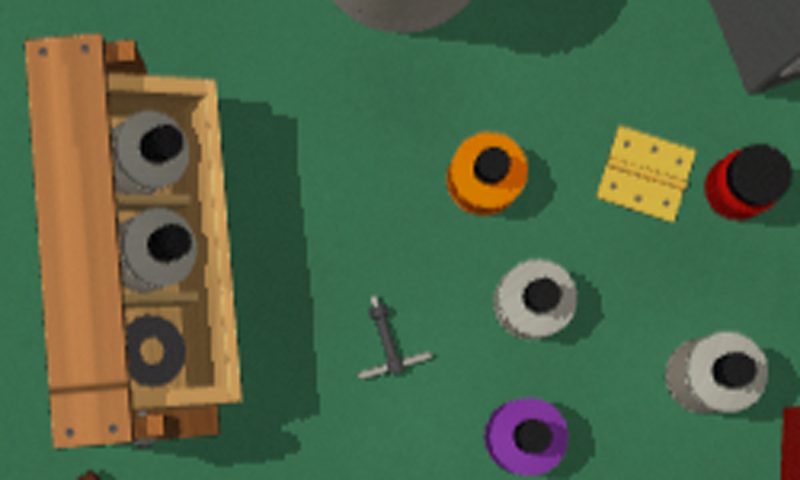

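View pics/scenec.png

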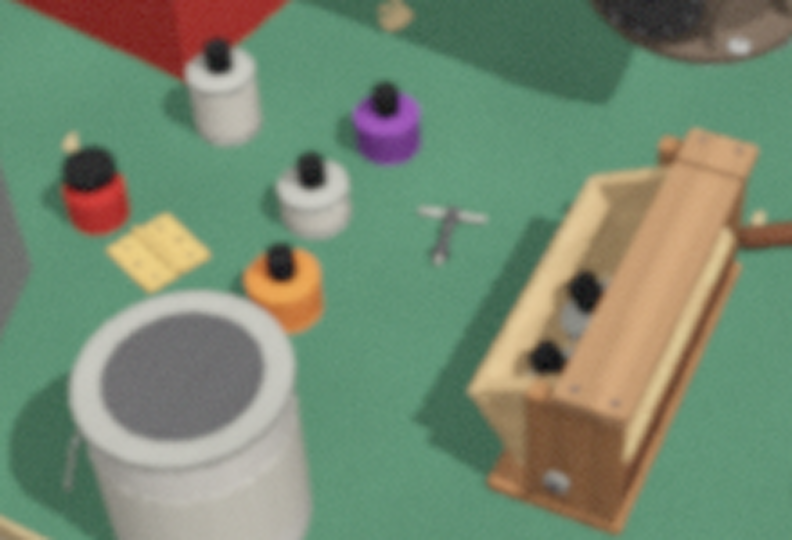

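```bash
cat > h.py <<'E'
import numpy as np,cv2
from scipy.spatial.transform import Rotation as Ro
CAM={'scene':(45.25811541187358,252.88573864706146,189.66209625706347,np.array([[-0.4732,-0.6265,0.6194,1454.166],[0.881,-0.3348,0.3344,532.9482],[-0.0021,0.7039,0.7103,1241.3034],[0,0,0,1]])),
'top':(47.91391100109737,255.47056759353924,195.27650944020084,np.array([[-0.0029,0.9961,-0.0879,383.8571],[-0.9999,-0.0039,-0.0114,4.0799],[-0.0117,0.0878,0.9961,1294.1661],[0,0,0,1]]))}
def cam(c):
    if isinstance(c,str): return CAM[c]
    return c['fovy'],c['cx'],c['cy'],np.array(c['world_from_camera'])
def ray(c,u,v):
    f,cx,cy,T=cam(c); F=192/np.tan(np.radians(f)/2)
    d=T[:3,:3]@np.array([(u-cx)/F,-(v-cy)/F,-1]); return T[:3,3],d/np.linalg.norm(d)
def onz(c,u,v,z):
    o,d=ray(c,u,v); return o+d*(z-o[2])/d[2]
def proj(c,p):
    f,cx,cy,T=cam(c); F=192/np.tan(np.radians(f)/2)
    q=T[:3,:3].T@(np.array(p,float)-T[:3,3]); return np.array([cx+F*q[0]/-q[2],cy-F*q[1]/-q[2]])
def tri(obs):
    A=np.zeros((3,3));b=np.zeros(3);L=[]
    for o in obs:
        p,d=ray(*o);M=np.eye(3)-np.outer(d,d);A+=M;b+=M@p;L.append((p,d))
    x=np.linalg.solve(A,b); return x,[np.linalg.norm(np.cross(x-p,d)) for p,d in L]
def state():
    from cell import env
    s=env.state(); r=Ro.from_euler('xyz',s['tcp_rot']).as_matrix(); return s,np.array(s['eef_pos']),r
E
python3 - <<'E'
from h import *
s,p,R=state(); print(np.round(R,3).tolist(), s['t'])
t=lambda x,y:(165+x/3.2-.34,95+y/3.2-.34)
sc=lambda x,y:(110+x/3.6-.36,140+y/3.6-.36)
# cap blobs
for n,img in (('top','pics/top0.png'),('scene','pics/scene0.png')):
    im=cv2.imread(img); m=(im.max(2)<55).astype(np.uint8)
    k,l,st,ce=cv2.connectedComponentsWithStats(m)
    for i in range(1,k):
        if 25<st[i,4]<600: print(n,ce[i].round(1),st[i])
# board front edge ends
P=[onz('top',*t(103,36),173),onz('top',*t(131,443),173)]
print('board front',np.round(P,1),np.linalg.norm(P[0]-P[1]))
P=[onz('top',*t(25,42),173),onz('top',*t(54,447),173)]
print('board back',np.round(P,1),np.linalg.norm(P[0]-P[1]))
E
```

```text
[[-0.0, 0.241, -0.97], [0.001, -0.97, -0.241], [-1.0, -0.001, -0.0]] 0.15
top [64.8 99.2] [ 50  69  31  50 358]
top [  0.7 103.5] [  0  76   4  71 145]
top [85.3 99. ] [78 83 15 31 53]
top [119.5  84.3] [114  83  11   4  26]
top [483.2  85.8] [475  83  16   8  29]
top [ 75.  121.3] [ 71 115   8  13  27]
top [407.9 119.8] [402 117  15   7  40]
top [214.9 139.5] [209 134  13  12 123]
top [318.3 146.2] [313 141  11  11  92]
top [401.8 149.3] [392 140  21  19 302]
top [ 47.3 159.4] [ 45 154   6  11  36]
top [109.6 163. ] [106 158   9  10  36]
top [217.4 170.5] [211 165  14  12 126]
top [ 51.2 187.8] [ 38 180  21  14 126]
top [333.9 186.9] [329 182  11  11  91]
top [213. 204.] [205 194  18  21 231]
top [394.  210.2] [388 205  13  11 113]
top [ 54.2 214.3] [ 49 210  11   9  73]
top [331.  230.8] [326 226  11  10  90]
top [239.7 321.7] [228 315  25  14 187]
top [268.3 328.6] [255 322  27  14 207]
top [508.8 341.6] [504 325   8  44 177]
top [301.7 336.6] [284 329  36  17 315]
top [236.2 343.9] [227 338  25  11 137]
top [286.  369.3] [262 356  41  28 364]
top [228.6 368.8] [223 367  10   6  3
[... 194 characters left out ...]
 24  14  25  90]
scene [74.1 44. ] [71 37  7 15 32]
scene [286.7  66.4] [281  55  13  24  79]
scene [302.4  98.8] [295  84  15  32 100]
scene [288.7 138.1] [275 127  29  23 413]
scene [170.  155.3] [168 152   5   8  32]
scene [216.6 167.5] [214 164   6   8  36]
scene [134.3 186.8] [129 182  12  11  99]
scene [195.9 187.2] [194 184   5   7  32]
scene [187.4 212.6] [185 209   6   8  39]
scene [272.1 220.7] [269 216   7  10  50]
scene [505.5 229. ] [499 217  13  23  88]
scene [261.6 239.2] [258 236   8   7  47]
scene [  6.8 241.6] [  4 238   7   8  32]
board front [[721.8 172.  173. ]
 [385.  146.3 173. ]] 337.7570037294233
board back [[717.1 236.9 173. ]
 [382.  208.7 173. ]] 336.3239233654999
```

```bash
python3 - <<'E'
import cv2,numpy as np
t=cv2.imread('pics/top0.png')
cv2.imwrite('pics/topd.png',cv2.resize(t[100:180,170:250],None,fx=7.4,fy=7.4,interpolation=cv2.INTER_CUBIC))
cv2.imwrite('pics/tope.png',cv2.resize(t[165:245,170:250],None,fx=7.4,fy=7.4,interpolation=cv2.INTER_CUBIC))
E
```

```text
(no output)
```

View pics/topd.png

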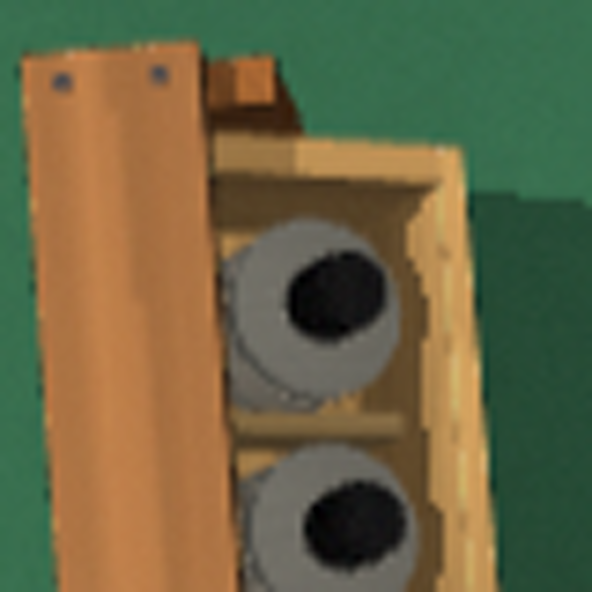

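View pics/tope.png

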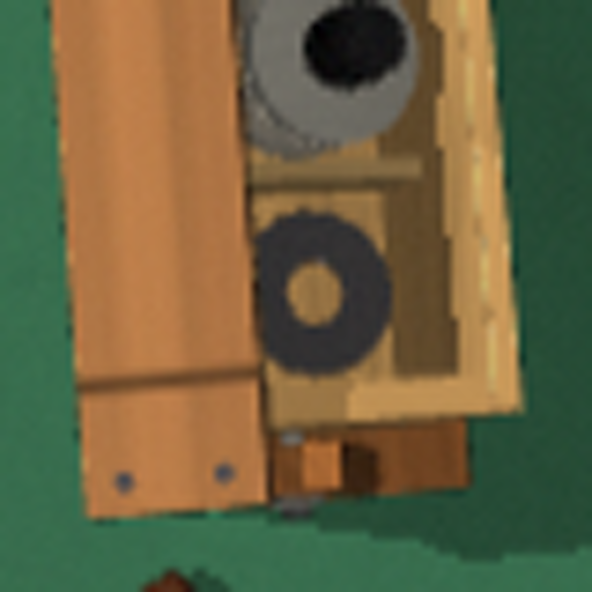

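```bash
python3 - <<'E'
from h import *
d=lambda x,y:(170+(x+.5)/7.4-.5,100+(y+.5)/7.4-.5)
e=lambda x,y:(170+(x+.5)/7.4-.5,165+(y+.5)/7.4-.5)
B=[onz('top',*d(200,43),173),onz('top',*e(268,502),173)]
C=[onz('top',*d(465,148),97.7),onz('top',*e(522,410),97.7)]
print(np.round(B,1),np.round(C,1))
for Q in (B,C):
    v=Q[0]-Q[1]; print('len',np.linalg.norm(v),'ang',np.arctan2(v[1],v[0]))
# outer bottom z of washer: floor z_b=2+? pivot rel
a=0.079
by=np.array([-np.cos(a),-np.sin(a),0]); bxh=np.array([-np.sin(a),np.cos(a),0]); bzh=np.array([0,0,1.])
bx=np.cos(.5236)*bxh+.5*bzh; bz=np.cos(.5236)*bzh-.5*bxh
mc=(C[0]+C[1])/2; mb=(B[0]+B[1])/2
piv=mc+93.4*bxh; piv[2]=50
print('pivot',piv,'board rel pivot x,y',(mb-piv)@bxh,(mb-piv)@by)
for nm,pt in (('mouth',piv+88*bz),('near',piv+88*bz+135*by),('far',piv+88*bz-135*by),('front',piv+68*bz-57*bx)): print(nm,pt.round(1),proj('top',pt).round(1),proj('scene',pt).round(1))
print('washer pred',proj('top',piv+88*by+6*bz), 'obs 213,204')
# caps
print('low cap',tri([('top',333.9,186.9),('scene',195.9,187.2)]), 'tall',tri([('top',394,210.2),('scene',170,155.3)]))
print('orange',tri([('top',318.3,146.2),('scene',187.4,212.6)]),'purple',tri([('top',331,230.8),('scene',216.6,167.5)]))
for o in [(214.9,139.5),(217.4,170.5)]: print(onz('top',*o,126-8))
for z in (63,78): print('low at z',z,onz('top',333.9,186.9,z))
E
```

```text
[[723.3 172.7 173. ]
 [386.8 145.8 173. ]] [[704.4  82.3  97.7]
 [421.   60.5  97.7]]
len 337.51387264801434 ang 0.07974649375658653
len 284.23543176752037 ang 0.07690855022529954
pivot [555.33565505 164.50720139  50.        ] board rel pivot x,y -5.207315032359135 0.7130921920132428
mouth [558.8 120.6 126.2] [217.6 169.2] [272.4 216.3]
near [424.2 110.  126.2] [221.3 218.5] [287.2 189.1]
far [693.4 131.3 126.2] [214.  120.9] [255.7 246.9]
front [561.9  81.4  80.4] [233.  170.4] [261.  221.9]
washer pred [208.12294362 204.21125453] obs 213,204
low cap (array([ 515.69787644, -206.36865789,   66.86435077]), [np.float64(0.9715670161695961), np.float64(0.971567016169748)]) tall (array([ 446.72844528, -364.1538254 ,  101.51061582]), [np.float64(0.7855300427912708), np.float64(0.7855300427911315)])
orange (array([ 633.40188819, -163.73343417,   67.82981066]), [np.float64(1.0296938759646102), np.float64(1.0296938759648082)]) purple (array([ 390.86736663, -195.52509371,   67.08572099]), [np.float64(0.6537376813072185), np.float64(0.6537376813071145)])
[643.0207984  129.36004427 118.        ]
[556.43852608 122.01425731 118.        ]
low at z 63 [ 515.66013934 -206.1463614    63.        ]
low at z 78 [ 514.05430761 -203.58505475   78.        ]
```

Grey tin top (332,188) is the low one: its cap centroid triangulates to z≈67, against ≈101 for the tin at (391,212). The orange and purple ones are the look-alikes. I'm moving above it now.

Emit:
jog_arm(deltas=[0,-28,-42,0.016,0,0,0.65,0,-28,-42,0.016,0,0,0.65,0,-28,-42,0.016,0,0,0.65,0,-28,-42,0.016,0,0,0.65,0,-28,-42,0.016,0,0,0.65,0,-28,-42,0.016,0,0,0.65,0,-28,-42,0.016,0,0,0.65,0,-28,-42,0.016,0,0,0.65,0,-28,-42,0.016,0,0,0.65,0,-28,-42,0.016,0,0,0.65])

```text
t: 1.4
eef_pos: [526.1, -251.6, 402.9]
tcp_rot: [-1.248, 1.568, 1.966]
ft_force: [-0.4, -0.9, 1.0]
opening: 0.649
```

```bash
cat >> h.py <<'E'
A=0.079
BY=np.array([-np.cos(A),-np.sin(A),0]); BXH=np.array([-np.sin(A),np.cos(A),0]); UP=np.array([0,0,1.])
def axes(t): # t = lean
    return np.cos(t)*BXH+np.sin(t)*UP, np.cos(t)*UP-np.sin(t)*BXH
def Rt(t):
    bx,bz=axes(t); return np.c_[-bz,-bx,BY]
def go(target_tcp,R2):
    s,p,R=state(); d=R.T@(np.array(target_tcp)-p); w=Ro.from_matrix(R.T@R2).as_rotvec()
    print('t',s['t'],'pos',p.round(1),'d',d.round(1),'|',w.round(4),'j',np.round(s['joints'],2),'F',np.round(s['ft_force'],1)); return d,w
def shot(n,name):
    from cell import eyes
    c=eyes.read_camera(n); cv2.imwrite(f'pics/{name}.png',c['image'][:,:,::-1]); 
    import pickle; pickle.dump(c,open(f'pics/{name}.pkl','wb')); return c
E
python3 - <<'E'
from h import *
go([515.5,-206.4,330],Rt(0)); c=shot('wrist','w1'); print(proj(c,[515.5,-206.4,78]))
E
```

```text
t 1.4 pos [ 526.1 -251.6  402.9] d [ 73.1 -45.6   7.3] | [-0.0064  0.0009  0.0027] j [-0.56  0.43  1.67  0.    1.04  0.94] F [-0.4 -0.9  1. ]
[216.12534003 192.79646662]
```

View pics/w1.png

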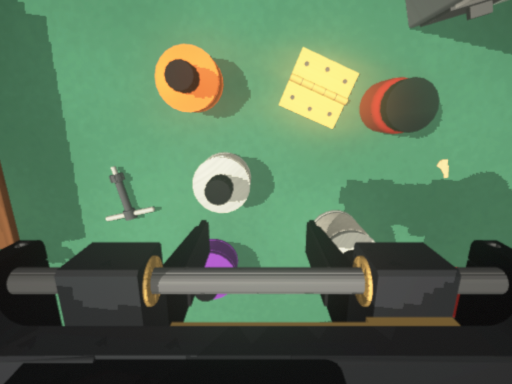

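The wrist view shows the grey low tin at (222,183) with its cap at (219,189), between orange (188,78) and purple (213,270). The tall tin is at (345,235). I'll refine from this.

```bash
python3 - <<'E'
from h import *
import pickle
c=pickle.load(open('pics/w1.pkl','rb'));im=c['image'].astype(int)
m=(im.max(2)<60).astype(np.uint8); m[:, :190]=0;m[:,250:]=0;m[:160]=0;m[220:]=0
k,l,st,ce=cv2.connectedComponentsWithStats(m);i=1+st[1:,4].argmax();print(ce[i],st[i])
for z in (63,70,78): print(z,onz(c,*ce[i],z))
w=((im.min(2)>120)&(im.max(2)-im.min(2)<40)).astype(np.uint8); w[:140]=0;w[230:]=0;w[:,:180]=0;w[:,260:]=0
(cc,r)=cv2.minEnclosingCircle(np.argwhere(w)[:,::-1].astype(np.float32));print(cc,r)
print(onz(c,222,184,40))
cv2.imwrite('pics/w1c.png',cv2.resize(im[140:230,170:290].astype(np.uint8)[:,:,::-1],None,fx=6,fy=6,interpolation=cv2.INTER_CUBIC))
E
```

```text
[230. 185.] [230 184   1   3   3]
63 [ 521.6702975  -219.96158517   63.        ]
70 [ 523.4267322  -220.53619888   70.        ]
78 [ 525.43408616 -221.19290027   78.        ]
(221.63888549804688, 182.0) 30.89000129699707
[ 516.43638954 -208.23176822   40.        ]
```

View pics/w1c.png

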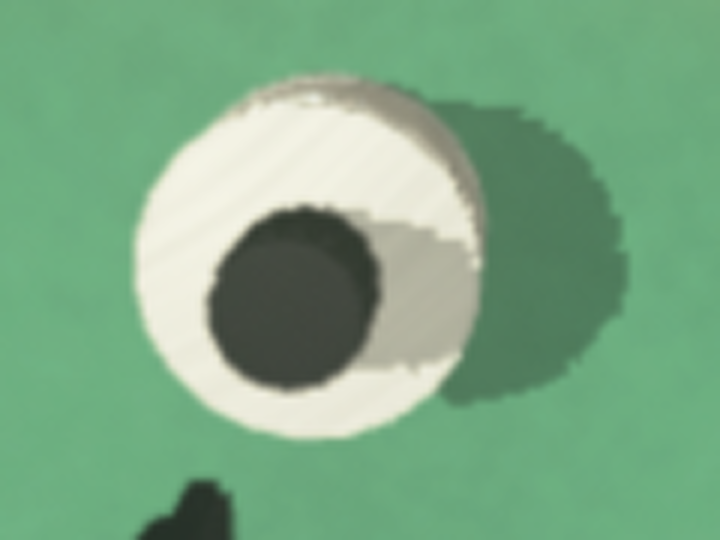

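```bash
python3 - <<'E'
from h import *
import pickle
c=pickle.load(open('pics/w1.pkl','rb'))
print(onz(c,217.8,192.1,78),onz(c,220.8,183.9,48))
go([515.6,-207.4,290],Rt(0))
E
```

```text
[ 516.42890712 -208.2076517    78.        ] [ 518.44833342 -207.68017829   48.        ]
t 1.45 pos [ 529.4 -248.5  402.8] d [113.  -41.6  10.8] | [-0.0052 -0.0007  0.0034] j [-0.55  0.44  1.66  0.    1.04  0.94] F [-0.6  4.7 -1.3]
```

Emit:
jog_arm(deltas=[20,-10,2,0,0,0,0.65,20,-10,2,0,0,0,0.65,20,-10,2,0,0,0,0.65,20,-10,2,0,0,0,0.65,10,-3,1,0,0,0,0.65,0,0,0,0,0,0,0.65])

```text
t: 2.2
eef_pos: [518.3, -203.0, 309.7]
tcp_rot: [-1.573, 1.567, 1.646]
ft_force: [-0.0, 0.2, -0.2]
opening: 0.65
```

```bash
python3 - <<'E'
from h import *
go([516.8,-207.5,240],Rt(0))
E
```

```text
t 2.2 pos [ 518.3 -203.   309.7] d [69.7  4.6  1.8] | [-0.0012 -0.      0.0038] j [-0.49  0.51  1.83  0.    0.8   1.  ] F [-0.   0.2 -0.2]
```

Emit:
jog_arm(deltas=[17,2,1,0,0,0,0.65,17,2,1,0,0,0,0.65,17,1,0,0,0,0,0.65,12,0,0,0,0,0,0.65,4,0,0,0,0,0,0.65,0,0,0,0,0,0,0.65])

```text
t: 2.95
eef_pos: [518.0, -210.0, 243.1]
tcp_rot: [-3.023, 1.566, 0.195]
ft_force: [-0.3, 0.7, 0.1]
opening: 0.651
```

```bash
python3 - <<'E'
from h import *
go([516.8,-207.5,240],Rt(0)); c=shot('wrist','w2')
E
```

```text
t 2.95 pos [ 518.  -210.   243.1] d [ 3.1 -2.5  1.1] | [-0.002  -0.0048  0.0006] j [-0.5   0.61  1.87  0.01  0.65  0.99] F [-0.3  0.7  0.1]
```

View pics/w2.png

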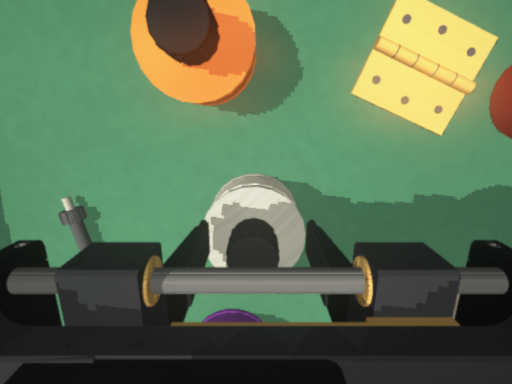

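The tin is centred between the fingers, with its cap at (253,245). I'll go down the last 3 mm and close.

Emit:
jog_arm(deltas=[3,-2,1,0,0,0,0.65,0,0,0,0,0,0,0.0,0,0,0,0,0,0,0.0,0,0,0,0,0,0,0.0,0,0,0,0,0,0,0.0,0,0,0,0,0,0,0.0])

```text
t: 3.75
eef_pos: [517.0, -207.8, 241.2]
tcp_rot: [3.067, 1.564, 0.003]
ft_force: [-0.0, -0.0, -0.7]
opening: 0.311
```

```bash
python3 - <<'E'
from h import *
go([516.8,-207.5,240],Rt(0)); s=state()[0];print(s['opening'])
E
```

```text
t 3.75 pos [ 517.  -207.8  241.2] d [ 1.2 -0.3  0.2] | [-0.0018 -0.0065 -0.0005] j [-0.5   0.61  1.88  0.01  0.64  0.99] F [-0.  -0.  -0.7]
0.3114815408927298
```

```bash
cat >> h.py <<'E'
PIV=np.array([555.3,164.5,50.])
def bp(x,y,z,t=0.5236):
    bx,bz=axes(t); return PIV+x*bx+y*BY+z*bz
def tcpfor(x,y,z,ahead=171,t=.5236): # grasp (or tip) point at bin coords rel pivot
    bx,bz=axes(t); return bp(x,y,z,t)+ahead*bz
E
python3 - <<'E'
from h import *
p=tcpfor(-8,88,190); print(p, 'grasp',bp(-8,88,190)); d,w=go(p,Rt(.5236))
print(Rt(.5236).round(3).tolist())
s,q,R=state()
print('world delta',p-q)
E
```

```text
[482.36592233 -29.28878537 358.63494128] grasp [475.61843163  55.94473137 210.54470192]
t 3.75 pos [ 517.  -207.8  241.2] d [-117.6 -180.6   20. ] | [-1.000e-04 -6.800e-03 -5.241e-01] j [-0.5   0.61  1.88  0.01  0.64  0.99] F [-0.  -0.  -0.7]
[[-0.039, 0.068, -0.997], [0.498, -0.863, -0.079], [-0.866, -0.5, 0.0]]
world delta [-34.60544651 178.50491008 117.41698454]
```

Emit:
jog_arm(deltas=[-10,0,0,0,0,0,0,-35,0,0,0,0,0,0,-40,0,0,0,0,0,0,-35,0,2,0,0,-0.05,0,0,-22,3,0,0,-0.08,0,2,-25,3,0,0,-0.08,0,4,-25,3,0,0,-0.08,0,6,-25,3,0,0,-0.08,0,8,-20,2,0,0,-0.08,0,0,0,0,0,0,0,0])

```text
t: 5.0
eef_pos: [488.9, -86.3, 376.1]
tcp_rot: [-1.593, 1.108, 1.63]
ft_force: [-0.9, -1.0, -1.9]
opening: 0.313
```

```bash
python3 - <<'E'
from h import *
p=tcpfor(-8,88,190); d,w=go(p,Rt(.5236)); s=state()[0];print(s['opening']); c=shot('wrist','w3')
E
```

```text
t 5.0 pos [488.9 -86.3 376.1] d [ 41.1 -43.5   2.2] | [ 0.0044 -0.0088 -0.0611] j [-0.38  0.37  1.89  0.46  1.13  0.86] F [-0.9 -1.  -1.9]
0.31298077621064574
```

View pics/w3.png

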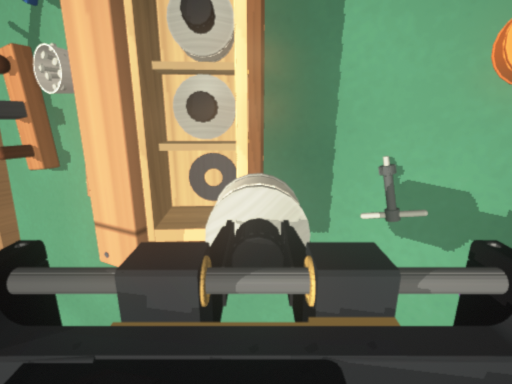

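Good view: the tin hangs in line with the gripper, and the washer is at (213,177). I'll overlay the predicted bin geometry to check the pose estimate.

```bash
python3 - <<'E'
from h import *
import pickle
c=pickle.load(open('pics/w3.pkl','rb'))
im=cv2.resize(c['image'][:260,60:340,::-1],None,fx=2.8,fy=2.3*2.8/2.3,interpolation=cv2.INTER_CUBIC)
def dot(p,col):
    u=proj(c,p); q=((u-[60,0]+.5)*2.8).astype(int); 
    cv2.circle(im,tuple(map(int,q)),3,col,-1)
for x in(-57,-45,45):
  for y in (142,128,-128): dot(bp(x,y,88),(0,0,255))
for y in (48,40,-40,-48):
  for x in(-45,45): dot(bp(x,y,42),(255,0,0))
dot(bp(-12,88,6),(0,255,255))
dot(bp(-10,0,80),(255,0,255)); dot(bp(-10,-88,80),(255,0,255))
cv2.imwrite('pics/w3o.png',im[:600])
print(proj(c,bp(-12,88,6)))
E
```

```text
[211.14859874 177.47098859]
```

View pics/w3o.png

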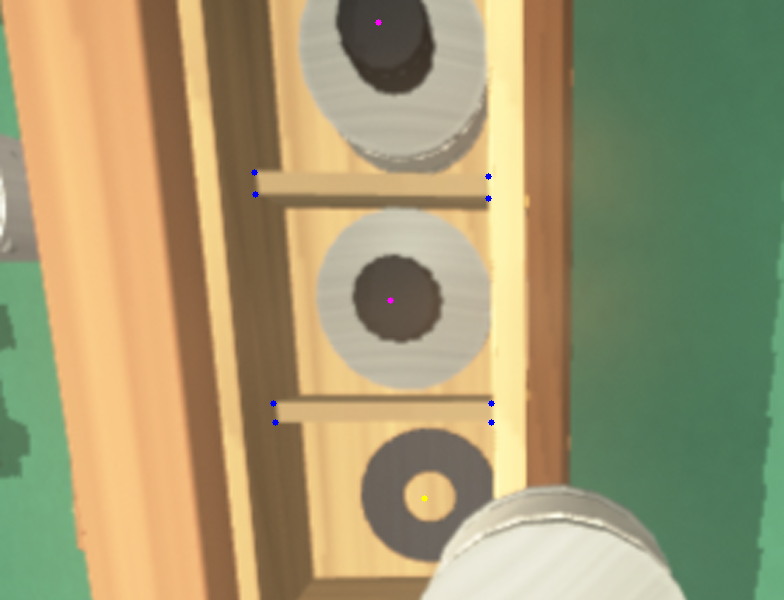

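```bash
sed -i 's/^PIV=.*/PIV=np.array([555.4,163.3,50.])/' h.py; python3 - <<'E'
from h import *
go(tcpfor(-6,88,190),Rt(.5236))
E
```

```text
t 5.05 pos [489.1 -86.9 376.1] d [ 40.7 -45.    2.4] | [ 0.0042 -0.0094 -0.0627] j [-0.38  0.37  1.89  0.46  1.13  0.86] F [ 0.5 -0.4 -2.2]
```

Emit:
jog_arm(deltas=[0,-15,1,0,-0.002,-0.022,0,5,-15,1,0,-0.002,-0.022,0,10,-15,1,0,-0.002,-0.02,0,15,0,0,0,-0.002,0,0,10,0,0,0,0,0,0,0,0,0,0,0,0,0])

```text
t: 5.8
eef_pos: [480.8, -24.1, 361.2]
tcp_rot: [-1.576, 1.044, 1.649]
ft_force: [-0.4, -0.2, -1.7]
opening: 0.312
```

```bash
python3 - <<'E'
from h import *
go(tcpfor(-6,88,190),Rt(.5236))
shot('wrist','w4');shot('top','t4')
E
```

```text
t 5.8 pos [480.8 -24.1 361.2] d [-1.   4.9 -1.1] | [ 0.0043 -0.0006  0.0033] j [-0.27  0.37  1.95  0.56  1.09  0.88] F [-0.4 -0.2 -1.7]
```

View pics/w4.png

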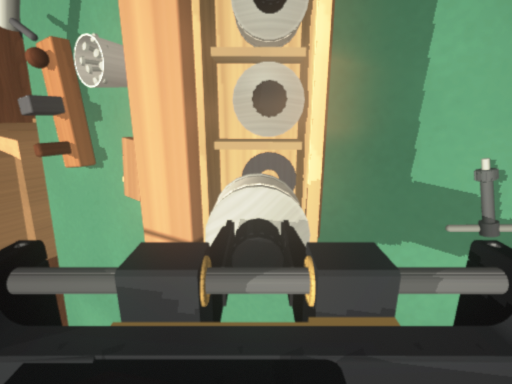

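Emit:
jog_arm(deltas=[0,5,-1,0.004,0,0.003,0,10,0,0,0,0,0,0,10,0,0,0,0,0,0,5,0,0,0,0,0,0,0,0,0,0,0,0,0])

```text
t: 6.52
eef_pos: [481.6, -16.4, 335.9]
tcp_rot: [-1.574, 1.048, 1.645]
ft_force: [-0.2, -0.2, -1.4]
opening: 0.31
```

```bash
python3 - <<'E'
from h import *
go(tcpfor(-6,88,76.2),Rt(.5236))
shot('scene','s5');c=shot('wrist','w5')
im=cv2.imread('pics/s5.png');cv2.imwrite('pics/s5c.png',cv2.resize(im[140:290,200:360],None,fx=4.8,fy=4,interpolation=cv2.INTER_CUBIC))
E
```

```text
t 6.525 pos [481.6 -16.4 335.9] d [87.1 -1.2  0.5] | [-0.0009 -0.0025 -0.0005] j [-0.25  0.41  1.98  0.59  1.02  0.86] F [-0.2 -0.2 -1.4]
```

View pics/w5.png

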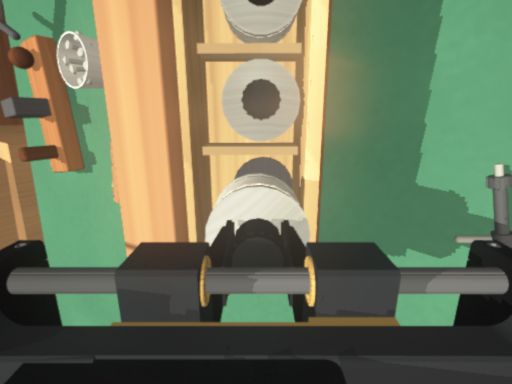

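View pics/s5c.png

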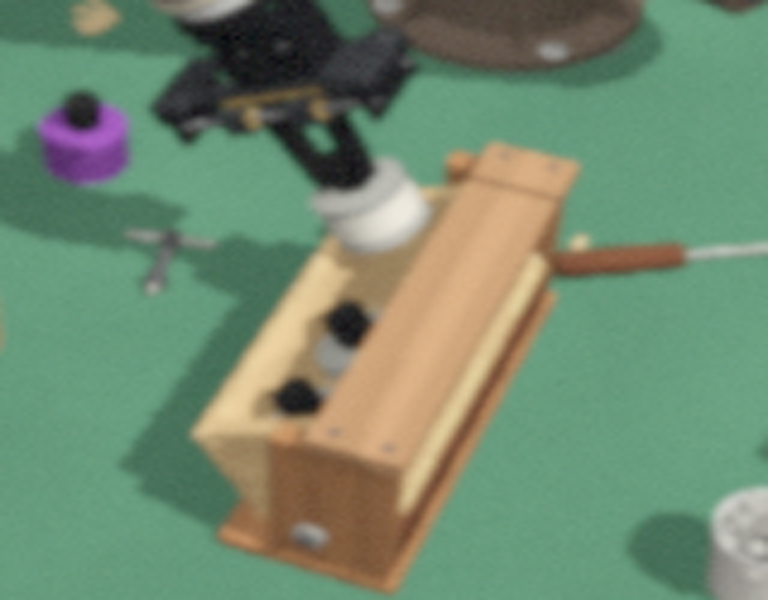

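Emit:
jog_arm(deltas=[8,0,0,0,0,0,0,10,0,0,0,0,0,0,10,0,0,0,0,0,0,10,0,0,0,0,0,0,10,0,0,0,0,0,0,0,0,0,0,0,0,0])

```text
t: 7.38
eef_pos: [479.8, 9.1, 291.7]
tcp_rot: [-1.575, 1.048, 1.644]
ft_force: [-0.1, -0.7, -1.8]
opening: 0.31
```

```bash
python3 - <<'E'
from h import *
go(tcpfor(-6,88,76.2),Rt(.5236))
c=shot('wrist','w6')
E
```

```text
t 7.375 pos [479.8   9.1 291.7] d [36.  -1.1  0.6] | [-0.0007 -0.003  -0.0008] j [-0.2   0.48  2.03  0.66  0.91  0.81] F [-0.1 -0.7 -1.8]
```

View pics/w6.png

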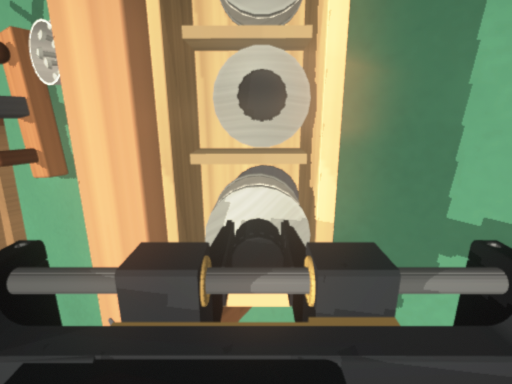

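Emit:
jog_arm(deltas=[8,0,0,0,0,0,0,8,0,0,0,0,0,0,8,0,0,0,0,0,0,4,0,0,0,0,0,0,0,0,0,0,0,0,0])

```text
t: 8.05
eef_pos: [479.0, 23.8, 266.3]
tcp_rot: [-1.578, 1.048, 1.641]
ft_force: [0.0, 0.3, -1.4]
opening: 0.311
```

```bash
python3 - <<'E'
from h import *
go(tcpfor(-6,88,76.2),Rt(.5236))
E
```

```text
t 8.05 pos [479.   23.8 266.3] d [ 6.7 -1.1  0.8] | [-0.0004 -0.0043 -0.0013] j [-0.17  0.52  2.05  0.7   0.84  0.77] F [ 0.   0.3 -1.4]
```

Emit:
jog_arm(deltas=[2,0,0,0,0,0,0,2,0,0,0,0,0,0,1,0,0,0,0,0,0,0,0,0,0,0,0,0])

```text
t: 8.55
eef_pos: [478.9, 26.2, 262.0]
tcp_rot: [-1.579, 1.049, 1.64]
ft_force: [0.5, 0.6, -2.0]
opening: 0.309
```

Emit:
jog_arm(deltas=[1,0,0,0,0,0,0,1,0,0,0,0,0,0,0,0,0,0,0,0,0])

```text
t: 8.93
eef_pos: [478.9, 27.0, 260.8]
tcp_rot: [-1.581, 1.049, 1.638]
ft_force: [-0.5, -1.7, -1.3]
opening: 0.313
```

Emit:
jog_arm(deltas=[1,0,0,0,0,0,0,1,0,0,0,0,0,0,0,0,0,0,0,0,0])

```text
t: 9.3
eef_pos: [478.8, 27.3, 260.9]
tcp_rot: [-1.587, 1.048, 1.634]
ft_force: [0.7, 0.3, -1.5]
opening: 0.309
```

```bash
python3 - <<'E'
from h import *
go(tcpfor(-6,88,76.2),Rt(.5236)); shot('wrist','w7')
E
```

```text
t 9.3 pos [478.8  27.3 260.9] d [ 0.3 -0.7  0.9] | [ 0.0023 -0.0079 -0.0014] j [-0.17  0.53  2.06  0.72  0.83  0.76] F [ 0.7  0.3 -1.5]
```

View pics/w7.png

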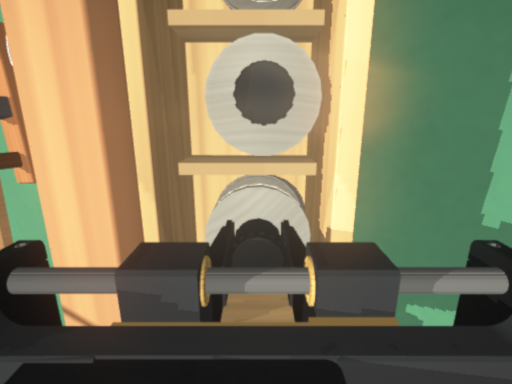

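Emit:
jog_arm(deltas=[2,0,0,0,0,0,0,2,0,0,0,0,0,0])

```text
t: 9.6
eef_pos: [479.2, 27.9, 260.2]
tcp_rot: [-1.596, 1.049, 1.626]
ft_force: [-8.8, -19.1, 31.7]
opening: 0.312
```

```bash
python3 - <<'E'
from h import *
go(tcpfor(-6,88,76.2),Rt(.5236))
E
```

```text
t 9.6 pos [479.2  27.9 260.2] d [-0.7 -0.6  1.3] | [ 0.0049 -0.012  -0.0016] j [-0.16  0.53  2.06  0.73  0.82  0.75] F [ -8.8 -19.1  31.7]
```

The tin is firmly on the bottom: contact came at the predicted depth, with a normal force of about 37 N. I'll ease off and open slightly.

Emit:
jog_arm(deltas=[-1,0,0,0,0,0,0,0,0,0,0,0,0,0])

```text
t: 9.85
eef_pos: [479.2, 27.3, 261.3]
tcp_rot: [-1.598, 1.049, 1.624]
ft_force: [-0.8, 0.2, -0.9]
opening: 0.31
```

Emit:
jog_arm(deltas=[0,0,0,0,0,0,0.38,0,0,0,0,0,0,0.44,0,0,0,0,0,0,0.44])

```text
t: 10.22
eef_pos: [479.3, 27.7, 260.8]
tcp_rot: [-1.596, 1.048, 1.626]
ft_force: [0.7, 0.1, -0.5]
opening: 0.438
```

```bash
python3 - <<'E'
from h import *
go(tcpfor(-6,88,76.2),Rt(.5236)); shot('wrist','w8');print(state()[0]['opening'])
E
```

```text
t 10.225 pos [479.3  27.7 260.8] d [-0.1 -0.5  1.4] | [ 0.0045 -0.0116 -0.001 ] j [-0.16  0.53  2.05  0.72  0.83  0.75] F [ 0.7  0.1 -0.5]
0.43691631794252656
```

View pics/w8.png

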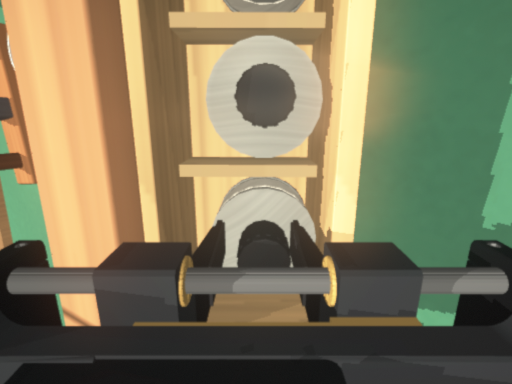

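Emit:
jog_arm(deltas=[0,3,0,0,0,0,0.44,-8,0,0,0,0,0,0.44,-15,0,0,0,0,0,0.44,-20,0,0,0,0,0,0.44,-20,0,0,0,0,0,0.44,-20,0,0,0,0.01,0,0.44,0,0,0,0,0,0,0.2])

```text
t: 11.15
eef_pos: [481.7, -19.7, 337.2]
tcp_rot: [-1.617, 1.05, 1.602]
ft_force: [-0.1, 0.2, -0.6]
opening: 0.382
```

```bash
python3 - <<'E'
from h import *
go(tcpfor(0,135,100,190),Rt(.5236)); shot('wrist','w9');print(state()[0]['opening'])
E
```

```text
t 11.15 pos [481.7 -19.7 337.2] d [45.8 -9.7 48.2] | [ 0.0045 -0.0238 -0.003 ] j [-0.26  0.4   1.98  0.6   1.01  0.84] F [-0.1  0.2 -0.6]
0.34725187004844554
```

View pics/w9.png

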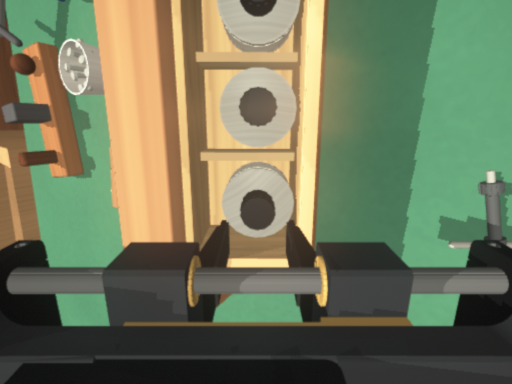

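The tin is standing on the washer, clear of the walls. Next is the feel: close the fingers and go over the near end board.

Emit:
jog_arm(deltas=[0,-4,16,0.002,-0.008,0,0,0,-4,16,0.001,-0.008,0,0,10,-2,14,0.001,-0.008,0,0,15,0,2,0,0,0,0,12,0,0,0,0,0,0,5,0,0,0,0,0,0,0,0,0,0,0,0,0])

```text
t: 12.08
eef_pos: [424.3, 9.4, 302.3]
tcp_rot: [-1.553, 1.048, 1.669]
ft_force: [-0.7, -0.0, 0.3]
opening: 0.002
```

```bash
python3 - <<'E'
from h import *
go(tcpfor(0,135,88,190),Rt(.5236)); c=shot('wrist','w10');print(state()[0]['opening'])
for q in ((0,135,88),(0,128,88),(0,142,88),(-45,128,88),(45,128,88),(0,-135,88)): print(q,proj(c,bp(*q)).round(1))
shot('top','t10')
E
```

```text
t 12.075 pos [424.3   9.4 302.3] d [12.   2.2 -8. ] | [-0.0008  0.0098 -0.0011] j [-0.23  0.4   2.14  0.65  0.89  0.77] F [-0.7 -0.   0.3]
0.0030673687947111515
(0, 135, 88) [259.8 216.6]
(0, 128, 88) [259.8 206.7]
(0, 142, 88) [259.8 226.3]
(-45, 128, 88) [327.5 206.7]
(45, 128, 88) [192.1 206.7]
(0, -135, 88) [ 261.7 -400.3]
```

View pics/w10.png

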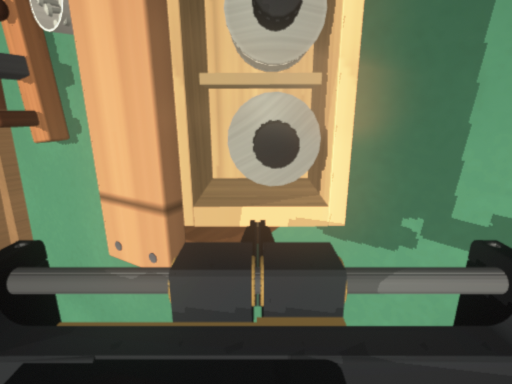

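The near end board edge is at rows 206–226, centred at column ~260, which matches my model. I'll align with it and touch.

Emit:
jog_arm(deltas=[0,2,-8,0,0.01,0,0,4,0,0,0,0,0,0,3,0,0,0,0,0,0,0,0,0,0,0,0,0])

```text
t: 12.68
eef_pos: [433.2, 11.4, 295.3]
tcp_rot: [-1.575, 1.049, 1.644]
ft_force: [0.5, -0.7, -0.1]
opening: 0.005
```

```bash
python3 - <<'E'
from h import *
go(tcpfor(0,135,88,190),Rt(.5236))
E
```

```text
t 12.675 pos [433.2  11.4 295.3] d [ 5.3 -0.2  1.2] | [-0.0007 -0.0028 -0.0017] j [-0.22  0.42  2.13  0.67  0.87  0.76] F [ 0.5 -0.7 -0.1]
```

Emit:
jog_arm(deltas=[2,0,1,0,-0.002,-0.001,0,1.5,0,0.5,0,0,0,0,1.5,0,0,0,0,0,0])

```text
t: 13.05
eef_pos: [431.3, 13.8, 291.1]
tcp_rot: [-1.572, 1.048, 1.648]
ft_force: [-6.4, -15.3, 26.7]
opening: 0.008
```

```bash
python3 - <<'E'
from h import *
go(tcpfor(0,135,88,190),Rt(.5236))
E
```

```text
t 13.05 pos [431.3  13.8 291.1] d [ 0.4 -0.1 -0.5] | [-0.0002 -0.0009 -0.0006] j [-0.21  0.43  2.14  0.68  0.86  0.75] F [ -6.4 -15.3  26.7]
```

Touched: the force jumped to about 31 N along the bin's z, at tip height 88.4 against a nominal 88. I'll ease up about 1 mm and sweep.

Emit:
jog_arm(deltas=[-1.5,0,0,0,0,0,0,0,0,0,0,0,0,0,0,0,-10,0,0,0,0,0,0,-12,0,0,0,0,0,0,-12,0,0,0,0])

```text
t: 13.68
eef_pos: [467.4, 15.8, 292.5]
tcp_rot: [-1.573, 1.048, 1.647]
ft_force: [-1.1, -0.2, 0.2]
opening: 0.005
```

```bash
cat >> h.py <<'E'
def tip():
    s,p,R=state(); q=p+190*R[:,0]-PIV; bx,bz=axes(.5236); print('tip in bin',np.round([q@bx,q@BY,q@bz],1))
E
python3 - <<'E'
from h import *
tip();go(tcpfor(0,-135,89,190),Rt(.5236))
E
```

```text
tip in bin [-0.2 99.1 90. ]
t 13.675 pos [467.4  15.8 292.5] d [ 1.300e+00 -2.000e-01 -2.344e+02] | [-0.0004 -0.0014 -0.0008] j [-0.19  0.46  2.06  0.66  0.89  0.8 ] F [-1.1 -0.2  0.2]
```

Emit:
jog_arm(deltas=[0.7,0,-12,0,0,0,0,0,0,-15,0,0,0,0,0,0,-15,0,0,0,0,0,0,-15,0,0,0,0,0,0,-15,0,0,0,0])

```text
t: 14.3
eef_pos: [544.4, 22.6, 291.2]
tcp_rot: [-1.572, 1.048, 1.648]
ft_force: [-0.8, 0.4, -0.5]
opening: 0.001
```

```bash
python3 - <<'E'
from h import *
tip();go(tcpfor(0,-135,89,190),Rt(.5236))
E
```

```text
tip in bin [-0.2 21.9 88.6]
t 14.3 pos [544.4  22.6 291.2] d [-3.000e-01 -1.000e-01 -1.571e+02] | [-0.0003 -0.0008 -0.0007] j [-0.15  0.54  1.87  0.64  0.96  0.9 ] F [-0.8  0.4 -0.5]
```

Emit:
jog_arm(deltas=[0,0,-15,0,0,0,0,0,0,-15,0,0,0,0,0,0,-15,0,0,0,0,0,0,-15,0,0,0,0,0,0,-15,0,0,0,0])

```text
t: 14.92
eef_pos: [624.4, 29.6, 290.0]
tcp_rot: [-1.569, 1.048, 1.651]
ft_force: [-0.0, -0.0, 0.2]
opening: 0.007
```

```bash
python3 - <<'E'
from h import *
tip();go(tcpfor(0,-135,89,190),Rt(.5236))
E
```

```text
tip in bin [ -0.2 -58.1  87.2]
t 14.925 pos [624.4  29.6 290. ] d [ -1.9  -0.2 -76.8] | [-0.0005  0.0007 -0.0006] j [-0.12  0.64  1.67  0.6   1.04  1.  ] F [-0.  -0.   0.2]
```

Emit:
jog_arm(deltas=[-1,0,-12,0,0,0,0,-1,0,-12,0,0,0,0,-1,0,-12,0,0,0,0,0,0,-5,0,0,0,0,0,0,0,0,0,0,0])

```text
t: 15.55
eef_pos: [668.8, 31.8, 291.9]
tcp_rot: [-1.568, 1.048, 1.653]
ft_force: [-0.3, 0.6, -0.4]
opening: 0.005
```

```bash
python3 - <<'E'
from h import *
tip();go(tcpfor(0,-135,89,190),Rt(.5236)); c=shot('wrist','w11')
E
```

```text
tip in bin [  -0.4 -102.4   89.5]
t 15.55 pos [668.8  31.8 291.9] d [  0.5  -0.3 -32.3] | [-0.0005  0.0016 -0.0006] j [-0.11  0.69  1.55  0.58  1.09  1.06] F [-0.3  0.6 -0.4]
```

View pics/w11.png

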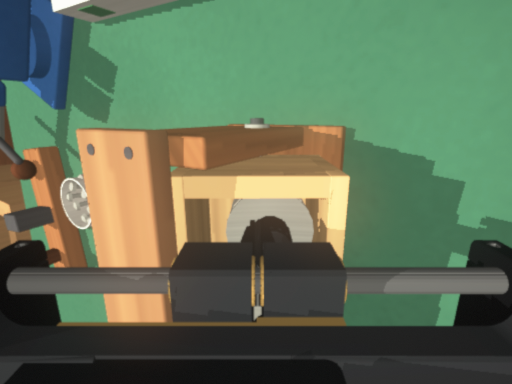

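Emit:
jog_arm(deltas=[-0.5,0,-11,0,0,0,0,0,0,-11,0,0,0,0,0,0,-9,0,0,0,0,0,0,0,0,0,0,0])

```text
t: 16.1
eef_pos: [701.6, 34.1, 292.5]
tcp_rot: [-1.568, 1.048, 1.653]
ft_force: [-1.1, -0.1, -0.1]
opening: 0.004
```

```bash
python3 - <<'E'
from h import *
tip();go(tcpfor(0,-135,89,190),Rt(.5236)); c=shot('wrist','w12')
E
```

```text
tip in bin [  -0.4 -135.3   90.2]
t 16.1 pos [701.6  34.1 292.5] d [ 1.2 -0.3  0.5] | [-0.0007  0.0015 -0.0006] j [-0.1   0.73  1.46  0.57  1.13  1.1 ] F [-1.1 -0.1 -0.1]
```

View pics/w12.png

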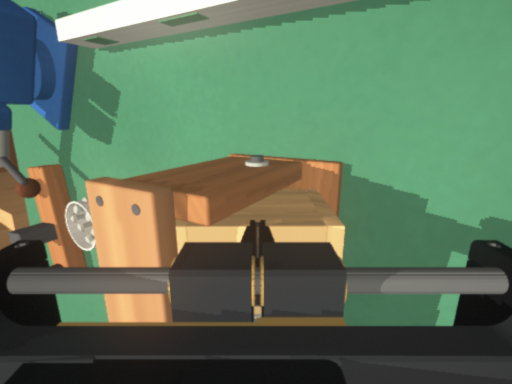

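Emit:
jog_arm(deltas=[1.5,0,0,0,0,0,0,1.5,0,0,0,0,0,0])

```text
t: 16.4
eef_pos: [701.0, 35.1, 290.9]
tcp_rot: [-1.569, 1.048, 1.652]
ft_force: [-5.0, -9.9, 15.5]
opening: 0.002
```

```bash
python3 - <<'E'
from h import *
tip()
E
```

```text
tip in bin [  -0.4 -134.8   88.3]
```

Far end touched: 19 N at tip height 88.3, and the sweep met no force. Next I'll lift off, go round to the front and push the bin home with the tilted closed fingers.

```bash
python3 - <<'E'
from h import *
go(tcpfor(-94,0,150,190),Rt(.5236))
# arc table, tip-center = contact -12 along bx0 in tipped frame, for lean th
for th in np.linspace(.5236,0,9):
    d=.5236-th; x,z=-57,68
    # rotate back by d in tipped frame
    X=x*np.cos(d)+z*np.sin(d); Z=-x*np.sin(d)+z*np.cos(d)
    print(round(th,3),round(X-12,1),round(Z,1))
E
```

```text
t 16.4 pos [701.   35.1 290.9] d [-61.5  93.9 135. ] | [-0.0003  0.0009 -0.0009] j [-0.1   0.73  1.46  0.57  1.13  1.09] F [-5.  -9.9 15.5]
0.524 -69.0 68.0
0.458 -64.4 71.6
0.393 -59.6 74.9
0.327 -54.6 77.8
0.262 -49.5 80.4
0.196 -44.1 82.7
0.131 -38.6 84.6
0.065 -33.0 86.2
0.0 -27.4 87.4
```

Emit:
jog_arm(deltas=[-15,0,0,0,0,0,0,-25,3,5,0,0,0,0,-20,15,22,0,0,0,0,0,20,30,0,0,0,0,0,20,30,0,0,0,0,0,20,30,0,0,0,0,0,14,15,0,0,0,0,0,0,0,0,0,0,0])

```text
t: 17.4
eef_pos: [573.7, -89.7, 302.2]
tcp_rot: [-1.578, 1.05, 1.643]
ft_force: [0.3, -0.2, 0.2]
opening: 0.002
```

```bash
python3 - <<'E'
from h import *
tip();go(tcpfor(-94,0,68,190),Rt(.5236)); c=shot('wrist','w13')
E
```

```text
tip in bin [-94.    1.1 155.2]
t 17.4 pos [573.7 -89.7 302.2] d [87.2  0.3 -1.4] | [ 0.0013 -0.0036 -0.0024] j [-0.33  0.58  1.76  0.54  1.1   0.84] F [ 0.3 -0.2  0.2]
```

View pics/w13.png

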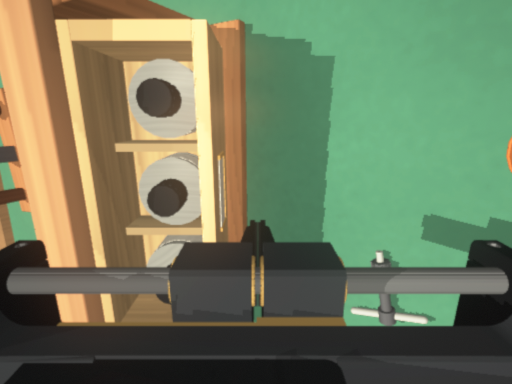

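Emit:
jog_arm(deltas=[20,0,0,0,0,0,0,20,0,0,0,-0.002,-0.002,0,20,0,0,0,-0.002,0,0,16,0,0,0,0,0,0,8,0,0,0,0,0,0,0,0,0,0,0,0,0])

```text
t: 18.2
eef_pos: [573.8, -43.3, 228.1]
tcp_rot: [-1.58, 1.049, 1.646]
ft_force: [0.4, -0.3, -0.7]
opening: 0.007
```

```bash
python3 - <<'E'
from h import *
tip();go(tcpfor(-69,0,68,190),Rt(.5236)); c=shot('wrist','w14'); shot('scene','s14')
E
```

```text
tip in bin [-90.9  -2.4  67.9]
t 18.2 pos [573.8 -43.3 228.1] d [ -0.1 -21.6   2. ] | [ 0.006  -0.0019 -0.0013] j [-0.26  0.68  1.82  0.63  0.93  0.77] F [ 0.4 -0.3 -0.7]
```

View pics/w14.png

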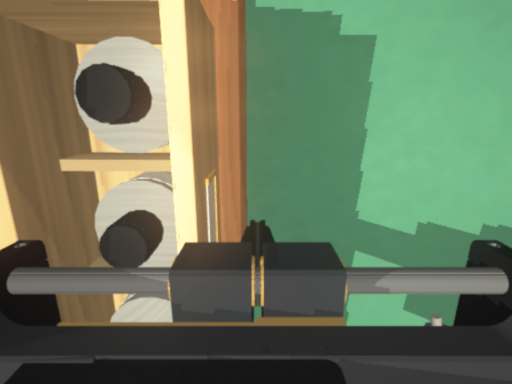

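View pics/s14.png

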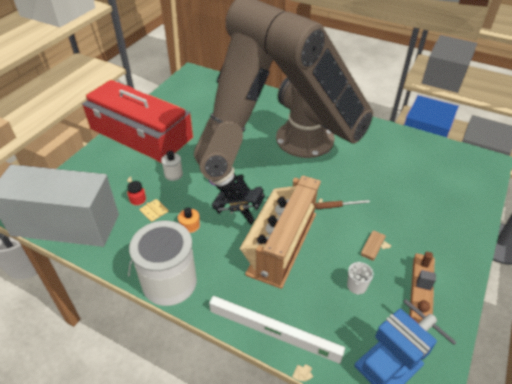

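Emit:
jog_arm(deltas=[0,-6,1,0.003,0,0,0,0,-6,1,0.003,0,0,0,0,-4,0,0,0,0,0,0,-2,0,0,0,0,0,0,0,0,0,0,0,0])

```text
t: 18.92
eef_pos: [570.6, -27.8, 239.9]
tcp_rot: [-1.581, 1.05, 1.639]
ft_force: [0.6, -0.0, 0.0]
opening: 0.001
```

```bash
python3 - <<'E'
from h import *
tip();go(tcpfor(-69,0,68,190),Rt(.5236))
E
```

```text
tip in bin [-71.5  -1.1  70.3]
t 18.925 pos [570.6 -27.8 239.9] d [ 2.3 -2.1  0.1] | [ 0.0003 -0.0056 -0.0024] j [-0.23  0.65  1.83  0.63  0.93  0.8 ] F [ 0.6 -0.   0. ]
```

Emit:
jog_arm(deltas=[1,-3,0,0,0,0,0,0,-3,0,0,0,0,0])

```text
t: 19.18
eef_pos: [570.1, -22.0, 241.9]
tcp_rot: [-1.58, 1.05, 1.639]
ft_force: [0.1, 0.4, 0.5]
opening: 0.007
```

```bash
python3 - <<'E'
from h import *
tip();go(tcpfor(-69,0,68,190),Rt(.5236))
E
```

```text
tip in bin [-65.5  -1.1  69.1]
t 19.175 pos [570.1 -22.  241.9] d [1.1 4.  0. ] | [-0.0002 -0.0055 -0.0023] j [-0.22  0.65  1.83  0.64  0.93  0.81] F [0.1 0.4 0.5]
```

Emit:
jog_arm(deltas=[0,-2.5,0,0,0,0,0,0,-2.5,0,0,0,0,0])

```text
t: 19.42
eef_pos: [569.9, -19.4, 244.7]
tcp_rot: [-1.584, 1.055, 1.636]
ft_force: [-3.5, -15.1, 3.2]
opening: 0.002
```

```bash
python3 - <<'E'
from h import *
tip();go(tcpfor(-69,0,68,190),Rt(.5236)); shot('wrist','w15')
E
```

```text
tip in bin [-62.8  -1.3  70.3]
t 19.425 pos [569.9 -19.4 244.7] d [2.3 7.6 0.1] | [ 0.001  -0.0069 -0.0076] j [-0.22  0.64  1.83  0.63  0.93  0.82] F [ -3.5 -15.1   3.2]
```

View pics/w15.png

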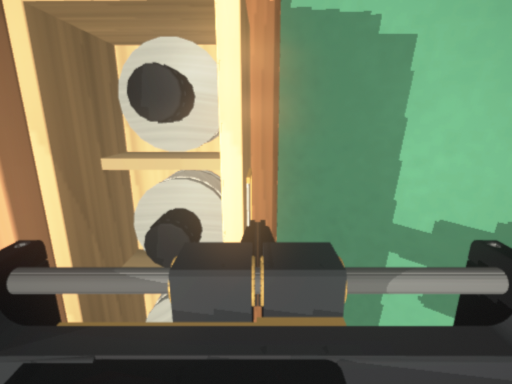

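Contact with 15 N on the front wall. I'll push along the arc.

Emit:
jog_arm(deltas=[-2.5,-4,0,0,0,0.002,0,-2.5,-4,0,0,0,0.002,0,-2.5,-4,0,0,0,0,0])

```text
t: 19.85
eef_pos: [569.3, -12.8, 257.3]
tcp_rot: [-1.584, 1.06, 1.635]
ft_force: [1.3, -1.9, -2.3]
opening: 0.006
```

```bash
python3 - <<'E'
from h import *
tip();go(tcpfor(-69,0,68,190),Rt(.5236)); shot('wrist','w16')
E
```

```text
tip in bin [-51.9  -1.3  77.8]
t 19.85 pos [569.3 -12.8 257.3] d [10.1 19.5  0. ] | [ 0.0002 -0.0071 -0.0133] j [-0.21  0.62  1.83  0.62  0.94  0.85] F [ 1.3 -1.9 -2.3]
```

View pics/w16.png

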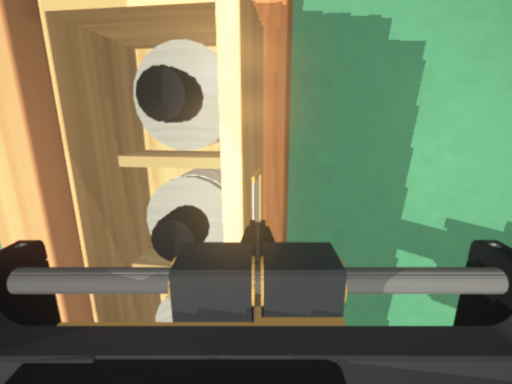

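Emit:
jog_arm(deltas=[-1.5,-4.5,0,0,0,0.003,0,-1.5,-4.5,0,0,0,0.003,0,-1.5,-4.5,0,0,0,0.003,0])

```text
t: 20.27
eef_pos: [568.4, -3.1, 269.1]
tcp_rot: [-1.586, 1.071, 1.634]
ft_force: [0.4, -4.9, -2.2]
opening: 0.008
```

```bash
python3 - <<'E'
from h import *
tip();go(tcpfor(-69,0,68,190),Rt(.5236)); shot('wrist','w17')
E
```

```text
tip in bin [-39.6  -1.3  83.3]
t 20.275 pos [568.4  -3.1 269.1] d [16.  33.6  0. ] | [ 0.0013 -0.0077 -0.0241] j [-0.19  0.6   1.83  0.61  0.94  0.88] F [ 0.4 -4.9 -2.2]
```

View pics/w17.png

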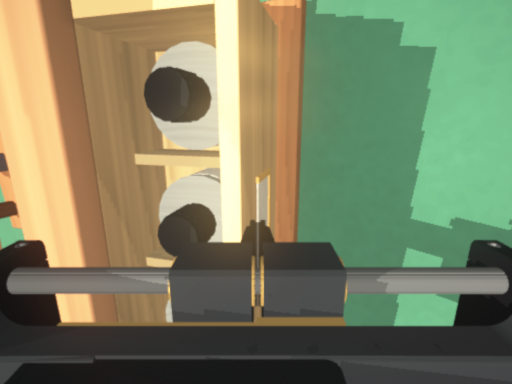

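Emit:
jog_arm(deltas=[-1,-4.5,0,0,0,-0.003,0,-1,-4.5,0,0,0,-0.003,0,-0.8,-4.5,0,0,0,-0.003,0])

```text
t: 20.7
eef_pos: [567.5, 6.5, 280.0]
tcp_rot: [-1.59, 1.065, 1.631]
ft_force: [-1.5, -7.5, 3.7]
opening: 0.005
```

```bash
python3 - <<'E'
from h import *
tip();go(tcpfor(-69,0,68,190),Rt(.5236)); shot('wrist','w18')
E
```

```text
tip in bin [-24.5  -1.4  87.9]
t 20.7 pos [567.5   6.5 280. ] d [20.7 47.5  0. ] | [ 0.0031 -0.0091 -0.0175] j [-0.17  0.59  1.82  0.61  0.96  0.9 ] F [-1.5 -7.5  3.7]
```

View pics/w18.png

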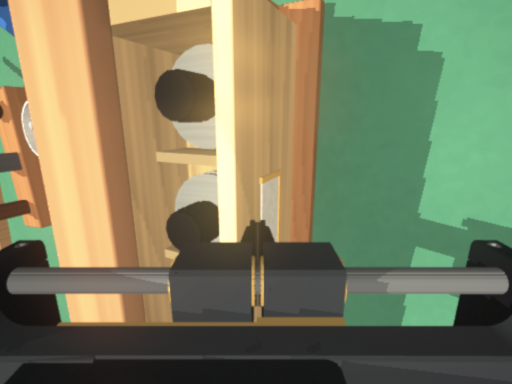

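Emit:
jog_arm(deltas=[0,-3.5,0,0,0,-0.002,0,0.5,-3.5,0,0,0,0,0])

```text
t: 21.0
eef_pos: [567.0, 11.6, 284.0]
tcp_rot: [-1.595, 1.067, 1.627]
ft_force: [-3.5, -30.9, -8.3]
opening: -0.001
```

Emit:
jog_arm(deltas=[1,-3.5,0,0,0,0,0,1,-3.5,0,0,0,0,0])

```text
t: 21.25
eef_pos: [566.4, 13.8, 285.2]
tcp_rot: [-1.602, 1.081, 1.622]
ft_force: [-4.1, -31.8, -1.1]
opening: 0.005
```

```bash
python3 - <<'E'
from h import *
tip();go(tcpfor(-69,0,68,190),Rt(.5236)); shot('wrist','w19')
E
```

```text
tip in bin [-18.7  -1.6  88.7]
t 21.25 pos [566.4  13.8 285.2] d [22.5 56.  -0.1] | [ 0.007  -0.0128 -0.034 ] j [-0.16  0.57  1.82  0.6   0.95  0.92] F [ -4.1 -31.8  -1.1]
```

Emit:
jog_arm(deltas=[1,-4,0,0,0,-0.005,0,1,-4,0,0,0,-0.005,0])

```text
t: 21.55
eef_pos: [565.8, 15.3, 286.0]
tcp_rot: [-1.609, 1.089, 1.616]
ft_force: [-4.7, -41.1, -6.0]
opening: 0.006
```

```bash
python3 - <<'E'
from h import *
tip(); shot('wrist','w20'); c=shot('top','t20')
im=cv2.imread('pics/t20.png');cv2.imwrite('pics/t20c.png',cv2.resize(im[95:245,165:265],None,fx=4,fy=4,interpolation=cv2.INTER_CUBIC))
E
```

```text
tip in bin [-18.5  -1.7  88.8]
```

View pics/w20.png

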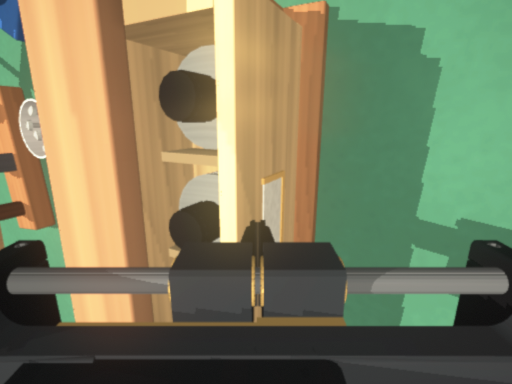

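View pics/t20c.png

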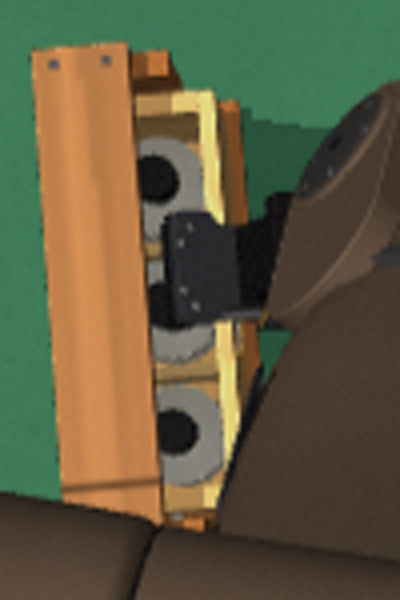

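```bash
python3 - <<'E'
from h import *
for th in (0,.03,.06): print(th,proj('top',bp(-57,-142,88,th)).round(1),proj('top',bp(-45,-128,88,th)).round(1),'near',proj('top',bp(-45,128,88,th)).round(1))
E
python3 - <<'E'
import cv2
im=cv2.imread('pics/t20.png');cv2.imwrite('pics/t20d.png',cv2.resize(im[105:145,190:240],None,fx=12,fy=12,interpolation=cv2.INTER_NEAREST))
E
```

```text
0 [218.5 116.8] [214.5 122.2] near [221.5 215.7]
0.03 [219.5 116.9] [215.5 122.2] near [222.6 215.6]
0.06 [220.5 117. ] [216.5 122.3] near [223.6 215.6]
```

View pics/t20d.png

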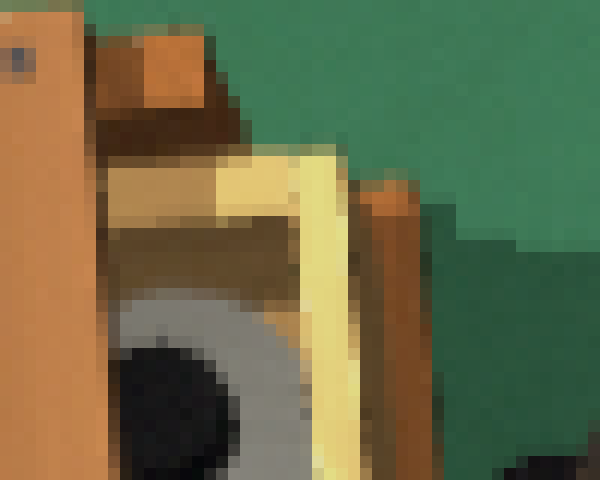

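The rim corner is at (218.3,117), which matches tilt-home (218.5,116.8), and the 41 N push moved nothing further. I'll back off.

Emit:
jog_arm(deltas=[0,3,0,0,0,0,0,0,8,0,0,0,0,0,0,20,0,0,0,0,0,0,30,0,0,0,0,0,-10,30,0,0,0,0,0,-30,20,0,0,0,0,0,-30,0,0,0,0,0,0,-20,0,0,0,0,0,0,0,0,0,0,0,0,0])

```text
t: 22.78
eef_pos: [576.7, -133.1, 310.4]
tcp_rot: [-1.602, 1.083, 1.622]
ft_force: [1.1, 0.6, 0.0]
opening: 0.004
```

```bash
python3 - <<'E'
from h import *
shot('wrist','w21');shot('top','t21');shot('scene','s21');print(state()[0]['ft_force'])
im=cv2.imread('pics/t21.png');cv2.imwrite('pics/t21c.png',cv2.resize(im[95:245,165:415],None,fx=3.2,fy=3.2,interpolation=cv2.INTER_CUBIC))
cv2.imwrite('pics/t21d.png',cv2.resize(im[105:145,190:240],None,fx=12,fy=12,interpolation=cv2.INTER_NEAREST))
E
```

```text
[-0.65571003  0.43769974  0.08524375]
```

View pics/w21.png

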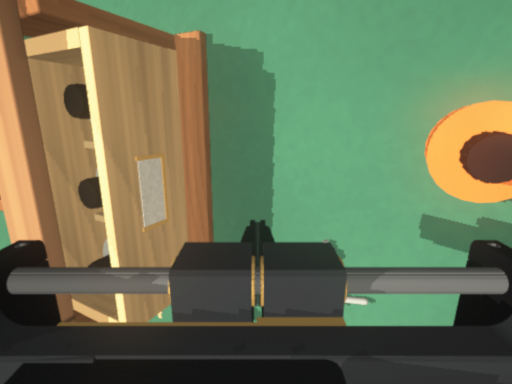

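View pics/t21c.png

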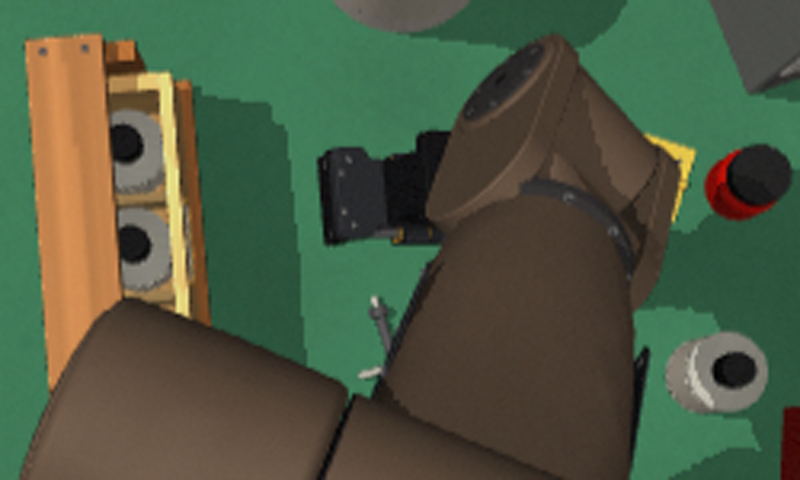

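View pics/t21d.png

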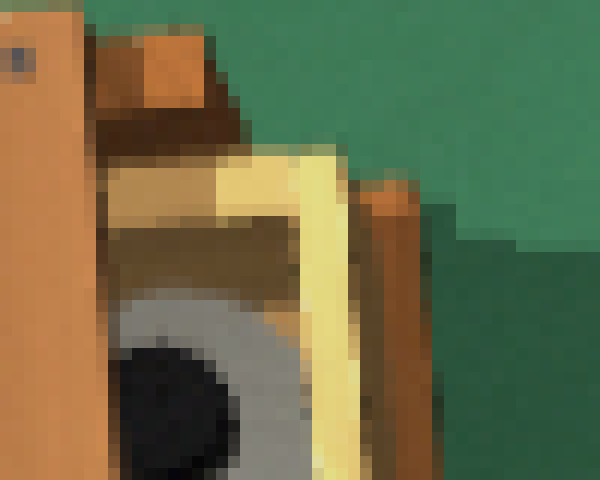

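View pics/s21.png

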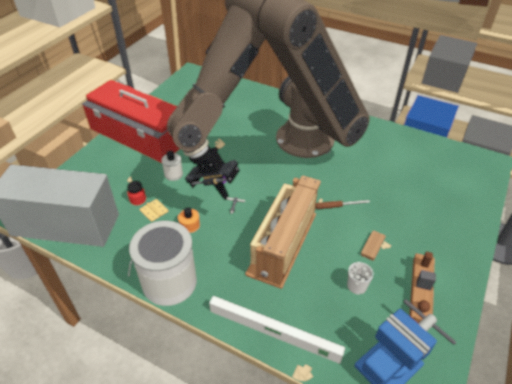

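Emit:
jog_arm(deltas=[-30,0,0,0,0,0,0,-40,30,0,0,0,0,0,-40,40,0,0,0,0,0,-30,40,0,0,0,0,0,0,40,0,0,0,0,0,0,0,0,0,0,0,0])

```text
t: 23.68
eef_pos: [593.4, -331.5, 356.7]
tcp_rot: [-1.581, 1.076, 1.649]
ft_force: [-0.4, -0.2, -0.3]
opening: 0.003
```

```bash
python3 - <<'E'
from h import *
shot('wrist','w22');shot('top','t22');shot('scene','s22');print(state()[0]['ft_force'])
a=cv2.imread('pics/t22.png')[95:245,165:415];b=cv2.imread('pics/s22.png')[140:290,110:360]
cv2.imwrite('pics/m22.png',cv2.resize(np.vstack([a,b]),None,fx=2,fy=2,interpolation=cv2.INTER_CUBIC))
E
```

```text
[-0.25104674  0.7583576   0.31026732]
```

View pics/m22.png

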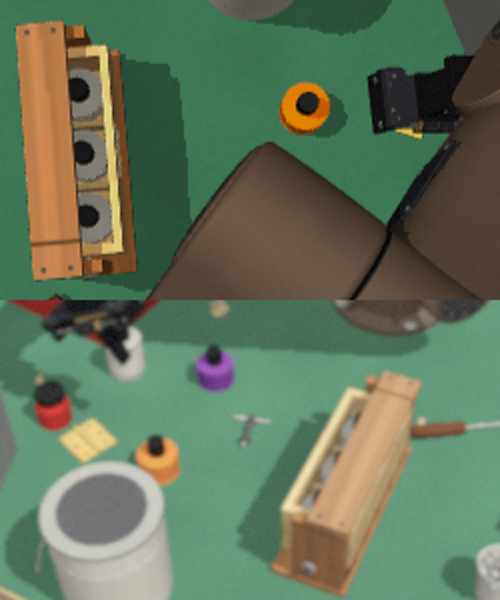

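View pics/w22.png

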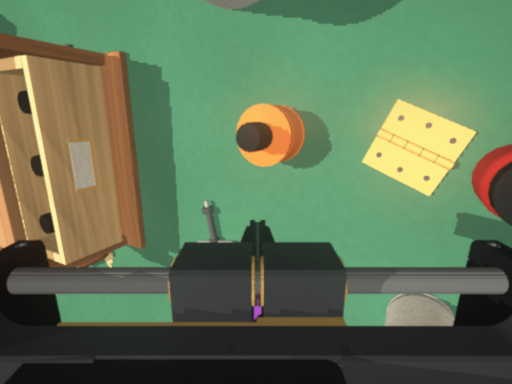

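All three tins are standing in the level bin. The caps are at about (80,90), (84,153) and (89,216) in the top half of the composite. The bystanders I can see are where they started, and the robot is touching nothing, so I'm handing in.

```bash
python3 -c "
from cell import env
print(env.job_done())"
```

```text
the job is handed in; nothing more can be done
None
```

The job is finished and handed in at about 24 s of robot time, with no verdict reported. All three tins stand in the bin, and the bin is rocked fully home.

- **Placing:** I put the low grey tin in the nearest compartment, on top of the washer. Its cap measured about 67 mm up, against about 101 mm on the taller tin. I lowered it tilted with the bin until it bottomed (about 38 N), eased off, then let go.
- **Feeling:** The fingertip touched the middle of the near end board's top edge at 31 N and the far one's at 19 N. The sweep between them stayed within about 1.5 mm of rim height, and every force reading was about zero (under 1.5 N). Forces were only read every few rows.
- **Rocking home:** I pushed on the front wall until it stopped; the last push reached about 41 N with no further movement. The rim corner then matched the level position within about 0.3 pixel, well under 0.03 rad, and stayed there after I backed off.
- **Last checks:** The final pictures show the three tins upright. The orange and purple tins, tall tin, hinge, jar and chuck key are where they started. The cup, screwdriver and offcut were last seen in place a second earlier. No check failed; my first bin position was about 1.2 mm out, and I corrected it before placing the tin.

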